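# Load the plate carrier and close the sampling head on it

### The arm

A 6-joint arm with a two-finger parallel gripper is mounted at the origin on the work surface. World frame = base frame: x ahead of the robot, y to its left, z up, the work surface at z = 0. Lengths are in m, angles in degrees, forces in N, time in s.
With the tool pointing down it reaches from about 0.25 to 0.725 m from the base axis. Payload 9.7 kg.
Tool frame: the origin (TCP) lies between the finger pads; the fingertips stand 19 mm ahead of it and the grasp point (between the pads) is the TCP; z points along the fingers, y is the line along which they close (so a half turn about z gives the same grasp; the last joint's range is limited). The gripper opens to 85 mm and grips with 20 to 120 N. Pads are 22 mm wide; open, the fingers measure 114 mm over their backs; the gripper's body (76 mm by 85 mm) begins 54 mm behind the grasp point. The pads swing forward as they close: fully open they stand 13 mm farther back than shut.
Start: joints at [-74.771, 4.979, 10.078, 95.1, 0, 90], TCP at [0.144, -0.531, 0.25] pointing down, gripper open.
Joint ranges: [-179.16, 179.16], [-48.56, 103.87], [-65.8, 70.77], [-126.05, 130.52], [-82.76, 87.17], [-180, 180]. Speed limits (degrees/s): [127.2, 127.2, 147.25, 180, 180, 180].

### API

Orientations are given as [roll, pitch, yaw] about the fixed x, y, z axes, in that order (R = Rz(yaw) Ry(pitch) Rx(roll)).
In Python, from workcell import telemetry, camera, calibration, workorder gives the robot as it stands.
- The arm moves only by the tool play_rows, never from a script. Its argument "increments" is a list of rows, each a list of 3 entries, a list of its own where there are three numbers: the shift along the tool's x, y, z in mm, then the turn, a rotation vector about the tool's x, y, z in degrees, then the closure, from 0 (fully open) to 1 (shut). In form: [[[x, y, z], [ax, ay, az], jaw], ...]. A call has 1 to 20 rows; each row is the pose to reach, as a shift and turn from the pose commanded when the call began, along the tool's axes at that moment; what a row does not reach only later rows make up. A row lasts 1/10 s, in which the tool goes at most 50 mm and 8.59 degrees, less where a joint would pass 70% of its speed; a pose out of reach is approached as far as the arm can. A call with a gripper value outside its range is refused whole. The fingers move at their own pace and stop on an object; "grip_force" is the grip in N (left out, the last holds). Time passes only in rows, so rows that repeat a pose let the fingers close. It gives the time, the measured TCP pose, the force, the opening and the grip force at its end, in the units of the state.
- telemetry.get_obs(): the state, without advancing time (a new reading comes with each control period).
- camera(name): name is "side" or "top" or "wrist"; returns (picture, depth): 420x560x3 uint8, red, green, blue; 420x560 float32, m along the optical axis (not along the pixel's ray), 0 where there is no reading.
- calibration(name): a dict with "vertical_fov" (degrees; the focal length in pixels is half the picture's height over the tangent of half this angle, whatever the lens; pixels are square), "cx", "cy" (the principal point, pixels), "k1" (the pictures are not rectified: a ray, as slopes to the right and down, at radius r is drawn at 1 + k1 r^2 times it, then the intrinsics apply), "rvec" (rotation vector, rad) and "tvec" (3), from world to camera coordinates, as OpenCV has them; the wrist camera has in their place "hand_eye" (4x4, takes a point from camera to tool coordinates, whose origin is the TCP and whose axes are the flange's). Camera axes: x right, y down, z forward; pixel columns grow to the right and rows downward; lengths in m; the calibration is good to about 2 mm. A picture is of the moment at which its call begins: read the wrist's pose just before it. calibration takes no time and is no camera call.
- workorder.job_done(): hands the job in; it is judged then, once.
The state is a dict: "time": time; "q": joint angles; "qd": joint speeds; "joint_efforts": joint torques, N m; "ee_pos": TCP position; "tcp_rot": TCP orientation; "wrist_force": force on the tool from outside, world axes, zero at the start; "torque": the same for the moment, N m; "opening": finger opening in m; "grasp_force": force on a finger pad.
Only numpy, scipy, OpenCV 4.12 (cv2) and the standard library are available. Lean on these libraries where they do the work, as an engineer would, in place of code of your own. Each camera call takes 0.05 s, during which the arm holds its last target. There are 200 camera calls.

### The job

Load the plate carrier into the sampling interface: tilt it, hook the edge away from its handle under the lip at the back of the pocket, lower the handle end flat inside the front step and let go. Then turn the big coarse knob clockwise to bring the nose down to a few millimetres above the plate without touching it, and only then use the small fine knob on top of it, clockwise, to set the nose on the plate and press it back about 3 mm into its sleeve. The nose must not touch the carrier before the fine knob brings it down, and the other things on the bench stay as they are.

Things in the scene. Friction and masses are not known exactly. Their poses are not given: they have to be found in the camera images.
- interface: White and aluminium sampling instrument fixed to the bench, base 300 x 150 x 24 mm. Origin on the bench, under the centre of the plate pocket; x from the pocket's front step to its lip and on to the column, z up. At x = 150 mm a column 36 x 60 mm; on it a drive box 74 x 78 mm, heights 200 to 224 mm, and above that the two knobs.
- pocket (a point): Centre of the pocket's floor, 40 mm above the bench, on the interface's axes. Inside 184 mm (x) by 95 mm (y). Side rails and front step (x -102 to -92 mm) stand 5 mm above the floor; back wall at x = +92 mm. A loaded carrier has its origin here within about 2 mm, and the same x axis.
- lip (a point): Front edge of the lip, middle of its underside: 82 mm from the pocket's centre towards +x, 9 mm above the floor. The steel lip is 5 mm thick, runs across the pocket and hangs over the last 10 mm before the back wall. The 5 mm carrier goes under it tilted by up to 15 degrees; level, it cannot pass both step and lip.
- carrier: Plate carrier, loose: aluminium plate 180 x 90 x 5 mm (x, y, z), 0.15 to 0.29 kg, with a white sample layer and an upright black handle: bar 40 mm long (x), 12 mm thick (y), 5 to 35 mm above the underside, centred at x = -60 mm. Origin: centre of the underside. The +x edge goes under the lip. Starts flat on the bench left or right of the interface (the vial rack is on the other side).
- coarse_knob (a joint): Angle of the coarse knob, rad, growing clockwise seen from above; travel -0.2 to 4.4, starts at 0.6 to 1.8. The lower, big knob: black ribbed cylinder, 56 mm diameter, 28 mm high, upright axis, at heights 240 to 268 mm (with fine at 0). Each rad clockwise lowers head and nose 8 mm. Stays where left (about 0.1 N m to turn).
- coarse_grip (a point): On the knobs' upright axis, 8 mm below the coarse knob's top face (260 mm above the bench, with fine at 0): height to grip the coarse knob. The fine knob rises 36 mm above the coarse knob's top, between the fingers; the drive box is 36 mm below this point.
- fine_knob (a joint): Angle of the fine knob, rad, growing clockwise seen from above; travel -0.3 to 5.6, starts within 0.1 of 0. The small knob on the same axis above the coarse one: black ribbed cylinder, 30 mm diameter, 34 mm high, at heights 270 to 304 mm. Each rad clockwise lowers nose, head and coarse knob 2 mm. Turns apart from the coarse knob; stays where left (about 0.06 N m).
- fine_grip (a point): On the knobs' axis, 12 mm below the fine knob's top face (292 mm above the bench): height to grip the fine knob, 24 mm or more above the coarse knob's top.
- nose_tip (a point): Centre of the flat end (10 mm diameter) of the steel nose under the head, over the pocket at interface x = 57 mm, y = 0. With both knobs at 0 it is 75 mm above the bench, 30 mm above the top of a loaded carrier. Head: sleeve 32 mm diameter, from 31 to 75 mm above the tip, on an arm from the column; it moves down with both knobs.
- nose (a joint): How far the sprung nose is pressed up into its sleeve, m: 0 hanging free, 0.008 fully in. About 0.8 N to start, then 1 N per mm. Seen as the steel collar on the nose closing on the sleeve above it (14 mm apart when free).
- vial_rack: Bystander: white rack of vials, 150 x 80 x 50 mm, origin under its centre.
- well_plate: Bystander: pale deep-well plate 127 x 85 x 41 mm, origin under its centre.
- reagent_bottle: Bystander: amber bottle with a blue cap, 62 mm diameter, 135 mm high, origin under its centre.
- beaker: Bystander: glass beaker 68 mm diameter, 85 mm high, origin under its centre.
- wrench: Bystander: steel wrench 160 mm long, lying, origin under its middle.
- pipette: Bystander: hand pipette about 250 mm long, lying, origin under its middle.
Things that resemble listed ones, but are neither listed nor needed, are in the scene too. Leave any purple look-alike of the carrier alone.

How it is judged (in metres and radians):
On the way, in this order (a step that is already met when the one before it is completed fails the run):
1. the carrier lies flat in the pocket, its far edge under the lip, and is let go (x of carrier in the frame of pocket between -0.004 and 0.004 m and y of carrier in the frame of pocket between -0.005 and 0.005 m and z of carrier in the frame of pocket between -0.0015 and 0.0015 m and angle between carrier's own z axis and vertical below 0.03 rad and angle between the x axis of carrier and the x axis of pocket, either way round below 0.05 rad and contact force between the fingers and carrier below 0.1 N), for 0.2 s.
2. the coarse knob has brought the nose to 1.5 to 7 mm above the plate, fine knob not yet used (x of carrier in the frame of pocket between -0.004 and 0.004 m and y of carrier in the frame of pocket between -0.005 and 0.005 m and z of carrier in the frame of pocket between -0.0015 and 0.0015 m and angle between carrier's own z axis and vertical below 0.03 rad and angle between the x axis of carrier and the x axis of pocket, either way round below 0.05 rad and z of nose_tip in the frame of carrier between 0.0065 and 0.012 m and value of joint fine_knob below 0.5 rad and linear speed of nose below 0.001 m/s), for 0.2 s.
At the end, for the whole second after the job is handed in: The carrier lies flat in the pocket (within 4 mm along, 5 mm across, 1.5 mm in height, 0.05 rad in yaw and 0.03 rad in tilt), far edge under the lip; the nose rests on it, pressed back 1.5 to 5 mm; the fine knob has been turned; everything is at rest and released (x of carrier in the frame of pocket between -0.004 and 0.004 m and y of carrier in the frame of pocket between -0.005 and 0.005 m and z of carrier in the frame of pocket between -0.0015 and 0.0015 m and angle between carrier's own z axis and vertical below 0.03 rad and angle between the x axis of carrier and the x axis of pocket, either way round below 0.05 rad and value of joint fine_knob above 0.5 rad and value of joint nose between 0.0015 and 0.005 m and contact force between nose and carrier above 1 N and linear speed of carrier below 0.01 m/s and velocity of joint each of fine_knob, coarse_knob below 0.05 rad/s); the robot touches nothing.
It fails at once if the nose touched the carrier before the fine knob was used (knocked while loading, or run down on the coarse drive) (contact force between nose and carrier above 0.3 N and value of joint fine_knob below 0.5 rad).
It fails at once if the nose was driven hard into the plate (more than 8 N) (contact force between nose and carrier above 8 N).
It fails at once if a bystander was moved by more than 30 mm (distance of any of vial_rack, well_plate, reagent_bottle, beaker, wrench, pipette from where it was at the start of the episode above 0.03 m).
It fails at once if the bottle or the beaker was tipped (angle between any of reagent_bottle, beaker's own z axis and vertical above 0.3 rad).
It also fails if it takes over 72 s, if anything falls off the work surface, if the arm or the gripper's body presses on something with over 40 N, if the wrist force passes 120 N, or if a joint passes its speed limit or range.

## Working session

There is one attempt and no reset: what is moved stays moved. The work goes in short steps, Python scripts to look and compute and a tool call to move; the robot and the scene stay as the last step left them, time stands still between calls to the robot, and variables do not carry over. Pictures are saved under pics/ and viewed, at most 10 in all, crops included, and the job is handed in when it is done.

Besides the shell and the picture viewer there is one more tool, called after "Request:" as name(argument=value, ...) on one line, values as JSON. play_rows: Moves the arm, as the interface text tells. Its arguments: {"type":"object","properties":{"increments":{"type":"array"},"grip_force":{"type":"number"}},"required":["increments"]}

```bash
ls; mkdir -p pics; cat > h.py <<'E'
import numpy as np, cv2
from workcell import telemetry, camera, calibration, workorder
from scipy.spatial.transform import Rotation as Rn
def cam(n):
    o=telemetry.get_obs(); c=calibration(n); im,d=camera(n)
    f=im.shape[0]/2/np.tan(np.radians(c["vertical_fov"])/2)
    if "rvec" in c:
        R=cv2.Rodrigues(np.array(c["rvec"],float))[0]; t=np.array(c["tvec"],float).ravel()
        Rw=R.T; p=-R.T@t
    else:
        H=np.array(c["hand_eye"]); T=np.eye(4); T[:3,:3]=Rn.from_euler('xyz',o["tcp_rot"],degrees=True).as_matrix(); T[:3,3]=o["ee_pos"]
        W=T@H; Rw=W[:3,:3]; p=W[:3,3]
    return dict(im=im,d=d,f=f,c=c,R=Rw,p=p)
def rays(v,uv):
    c=v["c"]; uv=np.asarray(uv,float).reshape(-1,2)
    K=np.array([[v["f"],0,c["cx"]],[0,v["f"],c["cy"]],[0,0,1.]])
    n=cv2.undistortPoints(uv[:,None],K,np.array([c["k1"],0,0,0.])).reshape(-1,2)
    return np.c_[n,np.ones(len(n))]
def plane(v,uv,z):
    r=rays(v,uv)@v["R"].T
    return v["p"]+r*((z-v["p"][2])/r[:,2])[:,None]
def pts(v,uv):
    uv=np.asarray(uv).reshape(-1,2).astype(int); d=v["d"][uv[:,1],uv[:,0]]
    return v["p"]+(rays(v,uv)*d[:,None])@v["R"].T
def cloud(v):
    h,w=v["d"].shape; u,vv=np.meshgrid(np.arange(w),np.arange(h))
    return pts(v,np.c_[u.ravel(),vv.ravel()]).reshape(h,w,3)
def save(v,n): cv2.imwrite("pics/"+n,v["im"][:,:,::-1])
E
python3 - <<'E'
from h import *
for n in("top","side"):
    v=cam(n); save(v,n+"0.png"); print(n,v["p"],v["R"][:,2]); np.savez("/tmp/"+n,**{k:v[k] for k in("im","d","f","R","p")})
print(telemetry.get_obs())
E
```

```text
pics
top [ 0.39531829 -0.00246615  1.50406432] [ 0.07483551 -0.01119885 -0.99713301]
side [0.15782352 0.64575174 1.02577978] [ 0.29183201 -0.59054298 -0.75239156]
{'time': 0.1, 'q': array([-7.47710559e+01,  5.00686266e+00,  1.00384886e+01,  9.51012580e+01,
       -1.66973069e-04,  9.00010087e+01]), 'qd': array([-0.01423945, -0.20969923,  0.13060511, -0.02928449, -0.04154754,
        0.13666832]), 'joint_efforts': array([-2.41214448e-04, -5.21560371e+01,  4.65653908e+01,  1.61048945e-02,
       -2.57916406e-05,  2.53522165e-05]), 'ee_pos': array([ 0.14441893, -0.53049359,  0.24965986]), 'tcp_rot': array([-1.79930368e+02,  1.68198851e-04,  1.52279356e+01]), 'wrist_force': array([-0.16262101, -0.2480548 ,  0.44508229]), 'torque': array([ 0.00142118, -0.0188992 , -0.02693432]), 'grasp_force': 0.0, 'opening': 0.08518297947218212}
```

```bash
sleep 1; ls pics
```

```text
side0.png
top0.png
```

View pics/top0.png

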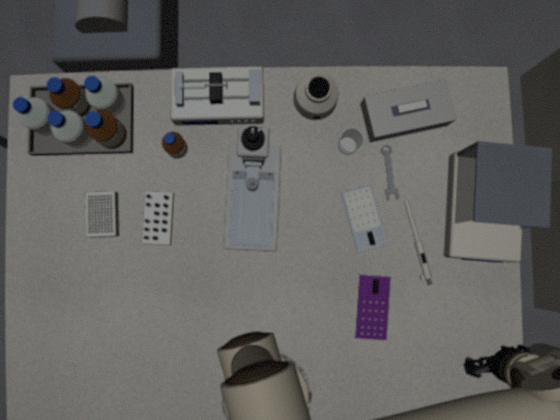

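View pics/side0.png

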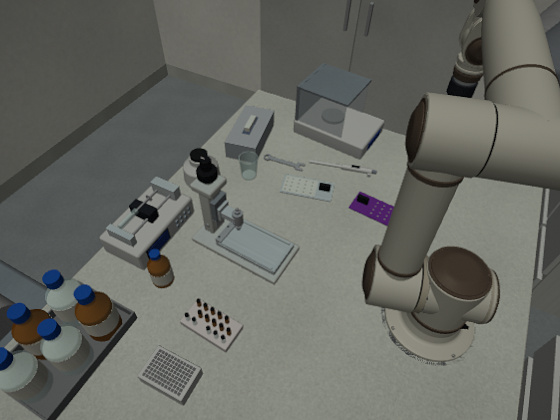

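The top view shows the interface around (253,200) with its column and knobs at (253,140). The real carrier is at (363,215), its handle at (371,238). The purple look-alike is at (373,305), and the wrench, pipette and beaker are near the carrier. The side view agrees.

```bash
python3 - <<'E'
from h import *
v=cam("top"); P=cloud(v); im=v["im"].astype(int)
Z=P[:,:,2]
print("bench",[round(Z[a,b],4) for a,b in((300,200),(300,300),(180,320),(260,330))])
# interface
def rect(mask,z,name):
    n,l,s,c=cv2.connectedComponentsWithStats(mask.astype(np.uint8)); 
    i=1+np.argmax(s[1:,4]); m=(l==i).astype(np.uint8)
    cn=max(cv2.findContours(m,0,1)[0],key=cv2.contourArea).reshape(-1,2)
    W=plane(v,cn,z)[:,:2]; r=cv2.minAreaRect((W*1000).astype(np.float32)); print(name,s[i],r); return m
roi=np.zeros(Z.shape,bool); roi[130:255,215:290]=1
rect(roi&(Z>0.012),0.024,"iface>12mm")
roi2=np.zeros(Z.shape,bool); roi2[160:255,215:290]=1
rect(roi2&(Z>0.034)&(Z<.06),0.045,"pocket>34")
roi3=np.zeros(Z.shape,bool); roi3[115:165,225:285]=1
for lo,hi in((.19,.24),(.24,.275),(.285,.32)):
    m=roi3&(Z>lo)&(Z<hi); q=P[m]; print(lo,hi,m.sum(),q.mean(0) if m.any() else"", np.median(q[:,2]) if m.any() else "")
rc=np.zeros(Z.shape,bool); rc[175:262,335:395]=1
g=im.mean(2)
print("carrier bg",g[200,330],g[210,362],Z[210,362])
m=rc&(Z>0.0025); rect(m,0.005,"carrier Z")
hd=rc&(g<45); q=np.argwhere(hd)[:,::-1]; print("handle",hd.sum(),q.mean(0),P[hd].mean(0),P[hd][:,2].max()); rect(hd,0.035,"handle")
cv2.imwrite("pics/crop.png",cv2.resize(v["im"][110:260,215:400,::-1],None,fx=4,fy=4,interpolation=2))
E
```

```text
bench [np.float64(-0.0057), np.float64(0.0016), np.float64(0.0022), np.float64(-0.0009)]
iface>12mm [ 223  130   59  122 6077] ((586.1319580078125, 25.14926528930664), (152.2301483154297, 343.8968200683594), 86.31086730957031)
pocket>34 [ 229  171   45   76 2772] ((530.193359375, 30.38540267944336), (115.35810089111328, 206.86456298828125), 86.3365707397461)
0.19 0.24 474 [0.66790344 0.0188536  0.22276401] 0.22337146601997182
0.24 0.275 304 [0.67276931 0.01945032 0.2657606 ] 0.267039685810477
0.285 0.32 156 [0.67775834 0.01991304 0.30242792] 0.30343508007624853
carrier bg 121.33333333333333 141.33333333333334 0.005035370971231634
carrier Z [ 336  182   57   71 1654] ((505.3395690917969, -293.285400390625), (205.8355255126953, 116.52914428710938), 14.263140678405762)
handle 51 [370.64705882 237.66666667] [ 0.44258075 -0.30216626  0.03391501] 0.04566062861168252
handle [368 232   7  12  51] ((442.38238525390625, -301.6896057128906), (33.101993560791016, 11.65649700164795), 12.294879913330078)
```

View pics/crop.png

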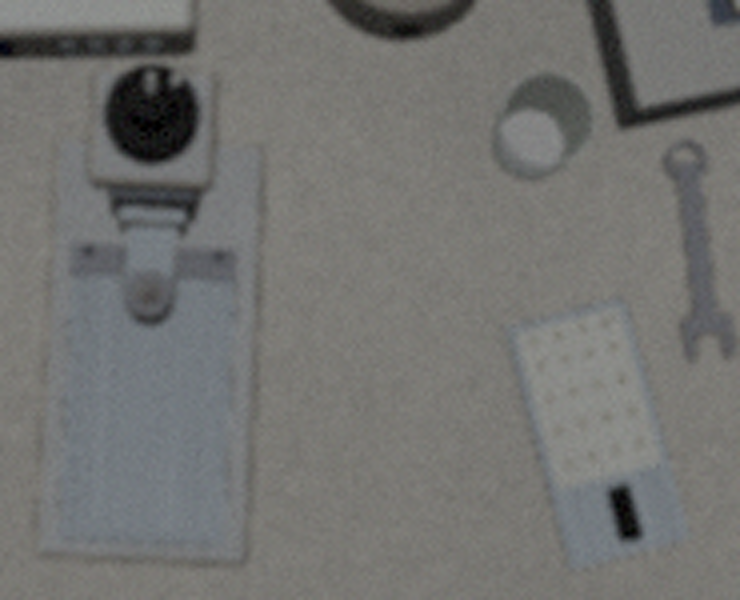

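The crop shows the carrier's handle bottom right at (625,512) and its white sample layer toward the far end. The interface's lip plates are at (95,258) and (205,262), with the knob at (152,112). Measured so far: pocket centre about (0.529, 0.030) with yaw about -3.7°, and handle at (0.4425, -0.302). I'm moving above the carrier for a close look.

Request:
play_rows(increments=[[[340,-143,0],[0,0,1],0],[[340,-143,0],[0,0,1],0],[[340,-143,0],[0,0,1],0],[[340,-143,0],[0,0,1],0],[[340,-143,0],[0,0,1],0],[[340,-143,0],[0,0,1],0],[[340,-143,0],[0,0,1],0],[[340,-143,0],[0,0,1],0],[[340,-143,0],[0,0,1],0],[[340,-143,0],[0,0,1],0],[[340,-143,0],[0,0,1],0],[[340,-143,0],[0,0,1],0]])

```text
time: 1.35
ee_pos: [0.4342, -0.3042, 0.2504]
tcp_rot: [180.0, 0.0, 14.1]
wrist_force: [0.1, -1.0, -0.9]
opening: 0.0854
grasp_force: 0.0
```

```bash
cat >> h.py <<'E'
def inc(pos,rpy):
    "shift (mm) and turn (deg) in the tool's axes from the present pose to pos (m), rpy (deg)"
    o=telemetry.get_obs(); R=Rn.from_euler('xyz',o["tcp_rot"],degrees=True); G=Rn.from_euler('xyz',rpy,degrees=True)
    print("inc",np.round(R.inv().apply(np.array(pos)-o["ee_pos"])*1000,1),np.round((R.inv()*G).as_rotvec(degrees=True),2))
E
python3 - <<'E'
from h import *
v=cam("wrist"); save(v,"w1.png"); print(v["c"]); o=telemetry.get_obs(); print(o["ee_pos"],o["tcp_rot"]); print(v["p"],v["R"][:,2])
im=v["im"].astype(int); g=im.mean(2); P=cloud(v)
h=(g<60)&(np.abs(P[:,:,2]-.035)<.008)&(np.hypot(P[:,:,0]-.4425,P[:,:,1]+.302)<.05)
print(h.sum(), P[h].mean(0) if h.any() else "")
if h.any():
    q=np.argwhere(h)[:,::-1]; W=plane(v,q,.035); r=cv2.minAreaRect((W[:,:2]*1000).astype(np.float32)); print(r)
E
```

```text
{'vertical_fov': 67.90133972117306, 'cx': 279.7614931294616, 'cy': 208.81312160419648, 'k1': 0.019662521375881543, 'hand_eye': array([[-1.27276008e-03, -9.61924276e-01, -2.73313130e-01,
         6.94503090e-02],
       [ 9.99999019e-01, -1.38396385e-03,  2.14075294e-04,
        -7.99624248e-05],
       [-5.84179714e-04, -2.73312590e-01,  9.61925094e-01,
        -1.23923413e-01],
       [ 0.00000000e+00,  0.00000000e+00,  0.00000000e+00,
         1.00000000e+00]])}
[ 0.43423537 -0.30415653  0.25039099] [ 1.79990430e+02 -3.24903925e-03  1.41356051e+01]
[ 0.50147979 -0.287139    0.37431477] [-0.26496869 -0.06707698 -0.96192114]
311 [ 0.44167983 -0.30492311  0.03494482]
((441.9568786621094, -304.8782958984375), (38.952701568603516, 8.93448543548584), 14.052114486694336)
```

View pics/w1.png

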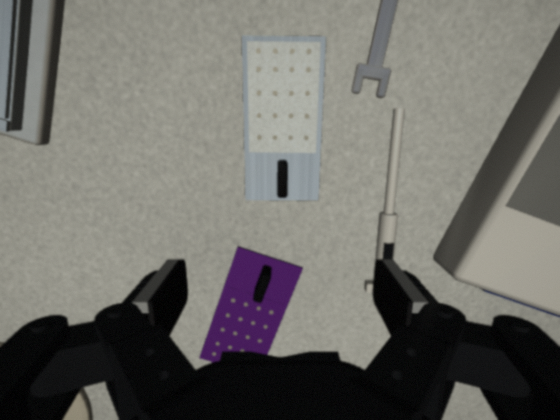

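The wrist view shows the carrier squarely below: handle at (282,178), far edge at row 36, yaw about 14°, with the purple plate behind it. The measured handle height, 0.035, matches the spec. Descending and grasping.

Request:
play_rows(grip_force=60, increments=[[[7,2.5,50],[0,0,0],0],[[7,2.5,100],[0,0,0],0],[[7,2.5,150],[0,0,0],0.3],[[7,2.5,185],[0,0,0],0.4],[[7,2.5,205],[0,0,0],0.4],[[7,2.5,215],[0,0,0],0.4],[[7,2.5,221],[0,0,0],0.4],[[7,2.5,221],[0,0,0],0.6],[[7,2.5,221],[0,0,0],0.8],[[7,2.5,221],[0,0,0],1],[[7,2.5,221],[0,0,0],1],[[7,2.5,221],[0,0,0],1],[[7,2.5,221],[0,0,0],1],[[7,2.5,221],[0,0,0],1]])

```text
time: 2.8
ee_pos: [0.4431, -0.3047, 0.0308]
tcp_rot: [179.9, -0.1, 14.2]
wrist_force: [-0.4, 0.2, 7.0]
opening: 0.0105
grasp_force: 59.9
```

Request:
play_rows(increments=[[[0,0,-10],[0,0,0],1],[[0,0,-40],[0,0,0],1],[[0,0,-80],[0,0,0],1],[[0,0,-120],[0,0,0],1],[[0,0,-150],[0,0,0],1],[[0,0,-150],[0,0,0],1],[[0,0,-150],[0,0,0],1],[[0,0,-150],[0,0,0],1]])

```text
time: 3.6
ee_pos: [0.4418, -0.3037, 0.1778]
tcp_rot: [-179.9, 0.1, 14.2]
wrist_force: [-0.3, 0.0, -3.3]
opening: 0.0109
grasp_force: 58.8
```

```bash
python3 - <<'E'
from h import *
v=cam("wrist"); save(v,"w2.png"); o=telemetry.get_obs(); print(o["ee_pos"],o["tcp_rot"],o["wrist_force"])
P=cloud(v); R=Rn.from_euler('xyz',o["tcp_rot"],degrees=True).as_matrix()
T=(P-o["ee_pos"])@R; np.save("/tmp/T2",T)
valid=v["d"]>0
m=valid&(T[:,:,2]>.015)&(T[:,:,2]<.045)&(np.abs(T[:,:,1])<.06)
q=T[m]; print(m.sum(), np.percentile(q,[1,50,99],axis=0))
A=np.c_[q[:,:2],np.ones(len(q))]
import numpy.linalg as L
k=np.ones(len(q),bool)
for _ in range(5):
    s=L.lstsq(A[k],q[k,2],rcond=None)[0]; k=np.abs(A@s-q[:,2])<.002
print("plane z=ax+by+c",s,k.sum())
for x0 in np.arange(-.03,.16,.015):
    b=q[k][np.abs(q[k][:,0]-x0)<.004]
    if len(b)>20: print(round(x0,3),b[:,1].min().round(4),b[:,1].max().round(4))
print(q[k][:,0].min(),q[k][:,0].max())
E
```

```text
[ 0.44176982 -0.30368385  0.17762897] [-1.79883250e+02  1.05674675e-01  1.42282307e+01] [-0.07611105 -0.04666971 -2.73956574]
51529 [[-0.01622007 -0.04368226  0.02363423]
 [ 0.06681719  0.00017614  0.02524827]
 [ 0.11652662  0.0440198   0.02683129]]
plane z=ax+by+c [ 0.00022978 -0.00032487  0.02523606] 51247
-0.015 -0.045 0.0445
0.0 -0.045 0.0448
0.015 -0.0449 0.0449
0.03 -0.045 0.045
0.045 -0.0447 0.045
0.06 -0.0448 0.0455
0.075 -0.0448 0.0454
0.09 -0.0446 0.0454
0.105 -0.0448 0.0454
0.12 -0.0447 0.0452
-0.024073782667504328 0.11773260846880482
```

View pics/w2.png

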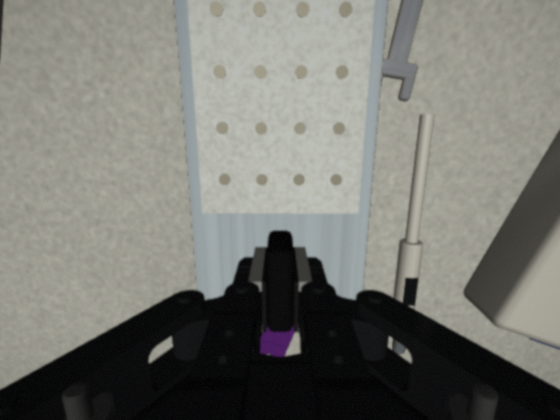

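The wrist view shows the carrier held square, with plate edges at ±45 mm in tool y. The handle's front end is at (280,232) and the layer edge at row 213. Next I raise it and swing toward the interface so the wrist camera can measure the pocket beside the plate.

Request:
play_rows(increments=[[[20,-25,-40],[0,0,4],1],[[40,-50,-80],[0,0,8],1],[[74,-99,-122],[0,0,13],1],[[74,-99,-122],[0,0,18],1],[[74,-99,-122],[0,0,18],1],[[74,-99,-122],[0,0,18],1],[[74,-99,-122],[0,0,18],1],[[74,-99,-122],[0,0,18],1]])

```text
time: 4.45
ee_pos: [0.4892, -0.1907, 0.3]
tcp_rot: [-180.0, 0.1, -3.8]
wrist_force: [-0.4, -0.3, -1.6]
opening: 0.011
grasp_force: 59.3
```

```bash
python3 - <<'E'
from h import *
v=cam("wrist"); save(v,"w3.png"); o=telemetry.get_obs(); print(o["ee_pos"],o["tcp_rot"])
R=Rn.from_euler('xyz',o["tcp_rot"],degrees=True).as_matrix()
def ontool(uv,zt):  # plane z=zt in tool frame
    r=(rays(v,uv)@v["R"].T)@R; c=(v["p"]-o["ee_pos"])@R
    return c+r*((zt-c[2])/r[:,2])[:,None]
print("handle front",ontool([[280,232]],-.0048),"layer edge",ontool([[280,213]],.0252))
P=cloud(v); np.save("/tmp/P3",P)
Z=P[:,:,2]
for lo,hi in((-.01,.01),(.015,.03),(.036,.043),(.043,.048),(.05,.058)):
    m=(v["d"]>0)&(Z>lo)&(Z<hi)&(P[:,:,1]>-.1); q=P[m]; print(lo,hi,m.sum(),np.percentile(q,[1,50,99],axis=0).round(4).tolist() if m.sum() else "")
E
```

```text
[ 0.48922751 -0.19065181  0.30022586] [-1.79974000e+02  9.61299804e-02 -3.81411128e+00]
handle front [[ 2.58609573e-02  8.03592496e-06 -4.80000000e-03]] layer edge [[2.49162732e-02 4.54647901e-05 2.52000000e-02]]
-0.01 0.01 29470 [[0.1927, -0.0719, -0.0017], [0.3755, 0.1321, 0.0002], [0.6874, 0.2699, 0.0021]]
0.015 0.03 7740 [[0.4151, -0.0558, 0.0162], [0.637, -0.0327, 0.024], [0.6948, 0.1021, 0.0288]]
0.036 0.043 11490 [[0.4377, -0.032, 0.0375], [0.5272, 0.0241, 0.0402], [0.6596, 0.0797, 0.0424]]
0.043 0.048 2796 [[0.4257, -0.0318, 0.0432], [0.4966, 0.0091, 0.0451], [0.6772, 0.0895, 0.0472]]
0.05 0.058 1744 [[0.6086, -0.0348, 0.0504], [0.6209, 0.0022, 0.0543], [0.6839, 0.0444, 0.0574]]
```

View pics/w3.png

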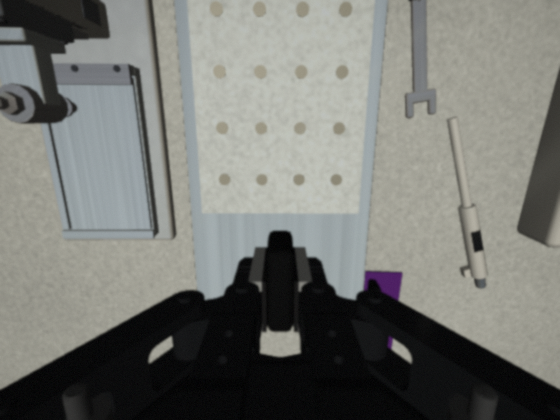

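```bash
python3 - <<'E'
from h import *
P=np.load("/tmp/P3.npy"); Z=P[:,:,2]
T=np.load("/tmp/T2.npy")
m=(T[:,:,2]>-.012)&(T[:,:,2]<.002)&(abs(T[:,:,1])<.005); q=T[m]; print("bar top",m.sum(),np.percentile(q,[0,2,50,98,100],axis=0).round(4).tolist())
for r in range(222,262,4): print(r,T[r,280].round(4))
for r in range(280,306,4): print(r,T[r,205].round(4),T[r,350].round(4))
# interface: local frame guess
yaw=np.radians(-3.7); c=np.array([.529,.030]); A=np.array([[np.cos(yaw),np.sin(yaw)],[-np.sin(yaw),np.cos(yaw)]])
L=(P[:,:,:2]-c)@A.T; ok=(Z>.005)&(abs(L[:,:,1])<.09)
def edge(ax,lo,hi,step,zl,zh):
    o=1-ax
    for a in np.arange(lo,hi,step):
        m=ok&(abs(L[:,:,o]-a)<.003)
        q=L[m]; z=Z[m]; k=(z>zl)&(z<zh); 
        if k.sum(): 
            s=np.sort(q[k][:,ax]); g=np.where(np.diff(s)>.02)[0]
            parts=np.split(s,g+1); print(round(a,3),[(round(p[0]*1e3,1),round(p[-1]*1e3,1),len(p)) for p in parts if len(p)>2])
print("rails y by x (z43-48)");edge(1,-.08,.08,.02,.0435,.047)
print("step x by y");edge(0,-.045,.05,.015,.0435,.047)
print("base y by x");edge(1,-.09,.12,.03,.015,.033)
print("lip x by y");edge(0,-.045,.05,.015,.051,.057)
E
```

```text
bar top 1977 [[-0.0225, -0.005, -0.0065], [-0.0204, -0.0047, -0.0057], [0.0001, 0.0, -0.0044], [0.0173, 0.0048, 0.0], [0.0176, 0.005, 0.0019]]
222 [0.0204 0.0001 0.0246]
226 [0.0182 0.0001 0.0247]
230 [0.0173 0.0001 0.0214]
234 [0.017  0.0001 0.0164]
238 [0.0174 0.0001 0.0101]
242 [0.017  0.0001 0.0062]
246 [0.017  0.0001 0.0017]
250 [ 0.0169  0.0001 -0.0025]
254 [ 0.0156  0.0001 -0.0037]
258 [ 0.0142  0.0001 -0.0046]
280 [-0.0121 -0.0397  0.0252] [-0.0127  0.0374  0.0259]
284 [-0.0146 -0.0399  0.0254] [-0.0138  0.037   0.0238]
288 [-0.0171 -0.0401  0.0255] [-0.0168  0.0374  0.0248]
292 [-0.0191 -0.0401  0.0249] [-0.0189  0.0374  0.0243]
296 [-0.0222 -0.0406  0.026 ] [-0.0215  0.0377  0.0247]
300 [ 0.0069 -0.0271 -0.0243] [ 0.0076  0.025  -0.0256]
304 [ 0.0069 -0.0265 -0.0268] [ 0.007   0.0247 -0.0272]
rails y by x (z43-48)
-0.08 [(np.float64(-57.4), np.float64(-48.9), 34), (np.float64(45.9), np.float64(55.1), 29)]
-0.06 [(np.float64(-57.3), np.float64(-48.8), 34), (np.float64(46.1), np.float64(54.6), 34)]
-0.04 [(np.float64(-57.5), np.float64(-49.2), 33), (np.float64(45.8), np.float
[... 1077 characters left out ...]
.float64(-57.6), 88), (np.float64(70.7), np.float64(72.0), 5)]
0.0 [(np.float64(-76.8), np.float64(-58.4), 95), (np.float64(69.3), np.float64(71.5), 6)]
0.03 [(np.float64(-76.7), np.float64(-58.8), 99), (np.float64(69.5), np.float64(72.8), 6)]
0.06 [(np.float64(-77.4), np.float64(-57.6), 108)]
0.09 [(np.float64(-77.2), np.float64(-57.9), 113)]
lip x by y
-0.045 [(np.float64(82.4), np.float64(101.6), 104)]
-0.03 [(np.float64(82.2), np.float64(101.3), 104), (np.float64(131.4), np.float64(161.2), 100)]
-0.015 [(np.float64(82.2), np.float64(101.3), 106), (np.float64(126.5), np.float64(131.4), 23)]
0.0 [(np.float64(82.1), np.float64(102.1), 110)]
0.015 [(np.float64(82.0), np.float64(102.0), 118)]
```

```bash
cat >> h.py <<'E'
PC=np.array([.5292,.0284,.0401]); PY=-3.9
def load(xc,zc,th,y=0.,rel=None,dyaw=.2):
    "tool pose with carrier's lower +x corner at (xc,zc) mm in the pocket, tilt th deg"
    Rp=Rn.from_euler('z',PY,degrees=True); t=np.radians(th)
    ex=np.array([np.cos(t),-np.sin(t)]); ez=np.array([np.sin(t),np.cos(t)])
    x,z=np.array([xc,zc])-147.5*ex+30.2*ez
    pos=PC+Rp.apply(np.array([x,y,z])/1000)
    G=Rn.from_euler('z',PY+dyaw,degrees=True)*Rn.from_euler('y',th,degrees=True)*Rn.from_euler('x',180,degrees=True)
    o=telemetry.get_obs(); R=Rn.from_euler('xyz',o["tcp_rot"],degrees=True)
    print((xc,zc,th,y),"pos",pos.round(4),"inc",np.round(R.inv().apply(pos-o["ee_pos"])*1000,1),np.round((R.inv()*G).as_rotvec(degrees=True),2))
E
python3 - <<'E'
from h import *
load(20,120,9,-190); load(20,100,9,0); load(25,40,9); load(25,3,9)
E
```

```text
(20, 120, 9, -190) pos [ 0.3956 -0.1529  0.213 ] inc [-95.8 -31.4  87.4] [-0.04 -8.9  -0.11]
(20, 100, 9, 0) pos [0.4085 0.0366 0.193 ] inc [ -95.5 -221.4  107.5] [-0.04 -8.9  -0.11]
(25, 40, 9, 0.0) pos [0.4135 0.0363 0.133 ] inc [ -90.4 -221.3  167.5] [-0.04 -8.9  -0.11]
(25, 3, 9, 0.0) pos [0.4135 0.0363 0.096 ] inc [ -90.3 -221.3  204.5] [-0.04 -8.9  -0.11]
```

Request:
play_rows(increments=[[[-40,0,20],[0,-4,0],1],[[-80,-10,40],[0,-8,0],1],[[-95,-40,60],[0,-9,0],1],[[-95,-85,80],[0,-9,0],1],[[-95,-130,100],[0,-9,0],1],[[-93,-170,110],[0,-9,0],1],[[-92,-205,125],[0,-9,0],1],[[-90,-221,145],[0,-9,0],1],[[-90,-221,160],[0,-9,0],1],[[-90,-221,167],[0,-9,0],1],[[-90,-221,167],[0,-9,0],1],[[-90,-221,167],[0,-9,0],1],[[-90,-221,167],[0,-9,0],1]])

```text
time: 5.8
ee_pos: [0.4141, 0.0001, 0.1351]
tcp_rot: [-178.1, 9.0, -1.2]
wrist_force: [1.2, 0.3, -3.3]
opening: 0.0111
grasp_force: 59.2
```

```bash
python3 - <<'E'
from h import *
o=telemetry.get_obs(); print(o["ee_pos"],o["tcp_rot"],o["opening"])
load(25,40,9);load(25,3,9); load(70,2,9); load(89,1.5,9);load(89.5,.7,6); load(89.8,.4,3); load(90,0,0);load(90,-1,0)
v=cam("side"); cv2.imwrite("pics/s2.png",cv2.resize(v["im"][130:330,150:400,::-1],None,fx=3,fy=3,interpolation=2))
P=cloud(v); rot=Rn.from_euler('z',PY,degrees=True).as_matrix(); L=(P-PC)@rot
m=(abs(L[:,:,0]-57)<.03)
q=L[(abs(L[:,:,0]-.057)<.02)&(abs(L[:,:,1])<.02)&(L[:,:,2]>.012)&(L[:,:,2]<.12)]; print("head pts z",len(q),np.percentile(q[:,2],[0,5,25,50,75,100]).round(4))
E
```

```text
[4.14125994e-01 1.47322449e-04 1.35095291e-01] [-178.06528474    8.97127337   -1.15774043] 0.011094959958667473
(25, 40, 9, 0.0) pos [0.4135 0.0363 0.133 ] inc [ -1.  -36.    3.5] [-1.54  0.01  2.51]
(25, 3, 9, 0.0) pos [0.4135 0.0363 0.096 ] inc [  4.8 -34.8  40. ] [-1.54  0.01  2.51]
(70, 2, 9, 0.0) pos [0.4584 0.0332 0.095 ] inc [ 49.3 -32.8  33.9] [-1.54  0.01  2.51]
(89, 1.5, 9, 0.0) pos [0.4774 0.0319 0.0945] inc [ 68.1 -32.   31.4] [-1.54  0.01  2.51]
(89.5, 0.7, 6, 0.0) pos [0.4753 0.0321 0.0863] inc [ 67.4 -31.8  39.9] [-1.6   3.01  2.47]
(89.8, 0.4, 3, 0.0) pos [0.4734 0.0322 0.0784] inc [ 66.8 -31.6  48. ] [-1.67  6.01  2.43]
(90, 0, 0, 0.0) pos [0.4718 0.0323 0.0703] inc [ 66.5 -31.4  56.2] [-1.73  9.01  2.39]
(90, -1, 0, 0.0) pos [0.4718 0.0323 0.0693] inc [ 66.6 -31.4  57.2] [-1.73  9.01  2.39]
head pts z 220 [0.0304 0.0458 0.0753 0.0919 0.1031 0.1186]
```

View pics/s2.png

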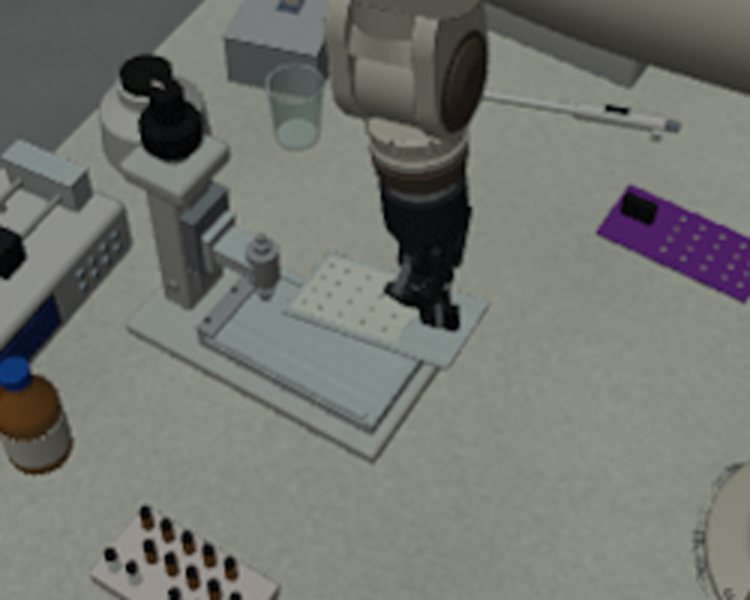

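The side view shows the carrier held tilted above the pocket, its far edge clear of the nose at (263,290). The last move is still lagging, so I continue to centre it.

Request:
play_rows(increments=[[[-1,-10,3],[-0.5,0,1],1],[[-1,-20,3],[-1,0,2],1],[[-1,-30,3],[-1.5,0,2.5],1],[[-1,-36,3],[-1.5,0,2.5],1],[[-1,-36,3],[-1.5,0,2.5],1],[[-1,-36,3],[-1.5,0,2.5],1]])

```text
time: 6.45
ee_pos: [0.4126, 0.0015, 0.1327]
tcp_rot: [-178.0, 9.1, -1.0]
wrist_force: [0.4, -0.3, -2.2]
opening: 0.0106
grasp_force: 59.3
```

```bash
cat > wp.py <<'E'
from h import *
import sys
o=telemetry.get_obs(); print(o["q"].round(1),o["ee_pos"].round(4),o["tcp_rot"].round(2),o["wrist_force"].round(1))
for a in sys.argv[1:]: load(*map(float,a.split(',')))
E
python3 wp.py 25,40,9 25,3,9 70,2,9 89,1.5,9
```

```text
[ -1.1  -5.6 -14.   90.7   1.9 179.9] [0.4126 0.0015 0.1327] [-178.05    9.13   -1.  ] [ 0.4 -0.3 -2.2]
(25.0, 40.0, 9.0, 0.0) pos [0.4135 0.0363 0.133 ] inc [  0.3 -34.8   0.9] [-1.53  0.17  2.67]
(25.0, 3.0, 9.0, 0.0) pos [0.4135 0.0363 0.096 ] inc [  6.2 -33.6  37.4] [-1.53  0.17  2.67]
(70.0, 2.0, 9.0, 0.0) pos [0.4584 0.0332 0.095 ] inc [ 50.7 -31.5  31.2] [-1.53  0.17  2.67]
(89.0, 1.5, 9.0, 0.0) pos [0.4774 0.0319 0.0945] inc [ 69.5 -30.6  28.6] [-1.53  0.17  2.67]
```

Joint 6 is at its 180° limit, so I need the half-turn grasp. I'll set the carrier down beside the interface and regrasp it turned 180°.

```bash
python3 - <<'E'
from h import *
inc([.45,-.20,.12],[180,0,-3.7]); inc([.45,-.20,.0312],[180,0,-3.7])
E
```

```text
inc [ 42.4 200.9  -0.8] [-1.73  9.17  2.54]
inc [ 56.5 203.9  86.8] [-1.73  9.17  2.54]
```

Request:
play_rows(increments=[[[10,40,-3],[0,2,0],1],[[20,90,-3],[0,5,0],1],[[30,140,-2],[-1,8,1],1],[[42,190,-1],[-1.7,9.2,2.5],1],[[45,202,20],[-1.7,9.2,2.5],1],[[50,202,50],[-1.7,9.2,2.5],1],[[54,203,72],[-1.7,9.2,2.5],1],[[55,203.5,80],[-1.7,9.2,2.5],1],[[56.5,204,84],[-1.7,9.2,2.5],1],[[56.5,204,86],[-1.7,9.2,2.5],1],[[56.5,204,87.5],[-1.7,9.2,2.5],1],[[56.5,204,87.5],[-1.7,9.2,2.5],1]])

```text
time: 7.65
ee_pos: [0.4502, -0.2003, 0.0313]
tcp_rot: [-180.0, -0.1, -3.7]
wrist_force: [0.4, 0.4, -2.8]
opening: 0.0106
grasp_force: 59.5
```

Request:
play_rows(increments=[[[0,0,1.5],[0,0,0],1],[[0,0,1.5],[0,0,0],0.7],[[0,0,1.5],[0,0,0],0.3],[[0,0,1.5],[0,0,0],0.3],[[0,0,-20],[0,0,0],0.3],[[0,0,-50],[0,0,0],0.3],[[0,0,-70],[0,0,-8.5],0.3],[[0,0,-70],[0,0,-17],0.3],[[0,0,-70],[0,0,-25.5],0.3],[[0,0,-70],[0,0,-34],0.3],[[0,0,-70],[0,0,-42.5],0.3],[[0,0,-70],[0,0,-51],0.3],[[0,0,-70],[0,0,-59.5],0.3],[[0,0,-70],[0,0,-68],0.3],[[0,0,-70],[0,0,-76.5],0.3],[[0,0,-70],[0,0,-85],0.3],[[0,0,-70],[0,0,-93.5],0.3],[[0,0,-70],[0,0,-102],0.3],[[0,0,-70],[0,0,-110.5],0.3],[[0,0,-70],[0,0,-119],0.3]])

```text
time: 9.65
ee_pos: [0.4498, -0.2003, 0.1005]
tcp_rot: [179.9, -0.0, 115.7]
wrist_force: [-0.2, -0.2, -0.6]
opening: 0.0597
grasp_force: 0.0
```

Request:
play_rows(increments=[[[0,0,0],[0,0,-8.5],0.3],[[0,0,0],[0,0,-17],0.3],[[0,0,0],[0,0,-25.5],0.3],[[0,0,0],[0,0,-34],0.3],[[0,0,0],[0,0,-42.5],0.3],[[0,0,0],[0,0,-51],0.3],[[0,0,0],[0,0,-59.5],0.3],[[0,0,0],[0,0,-61],0.3],[[0,0,0],[0,0,-61],0.3],[[0,0,0],[0,0,-61],0.3]])

```text
time: 10.65
ee_pos: [0.4498, -0.2003, 0.1005]
tcp_rot: [180.0, 0.0, 176.1]
wrist_force: [-0.2, -0.2, -1.3]
opening: 0.0596
grasp_force: 0.0
```

```bash
cat > meas.py <<'E'
from h import *
v=cam("wrist"); o=telemetry.get_obs(); print(o["ee_pos"].round(4),o["tcp_rot"].round(2),o["q"].round(1))
P=cloud(v); im=v["im"]
R=Rn.from_euler('xyz',o["tcp_rot"],degrees=True).as_matrix(); T=(P-o["ee_pos"])@R
zb=np.median(T[:,:,2][(v["d"]>0)&(abs(T[:,:,1])<.06)&(T[:,:,2]>.02)]); print("z med",zb)
m=(v["d"]>0)&(abs(T[:,:,1])<.06)&(abs(T[:,:,2]-zb)>.022)&(abs(T[:,:,2]-zb)<.034)&(abs(T[:,:,1])<.02)&(im.mean(2)<60); q=T[m]
print("dark bar",m.sum(),np.percentile(q,[1,50,99],axis=0).round(4).tolist() if m.sum() else "")
pl=(v["d"]>0)&(abs(P[:,:,2]-.005)<.0022)&(abs(T[:,:,1])<.06)
for x0 in np.arange(-.12,.16,.02):
    b=T[pl&(abs(T[:,:,0]-x0)<.004)]
    if len(b)>20: print(x0.round(3),np.percentile(b[:,1],[1,99]).round(4))
save(v,"w4.png")
E
python3 meas.py
```

```text
[ 0.4498 -0.2003  0.1005] [1.7996e+02 3.0000e-02 1.7617e+02] [-24.   -3.2 -14.7  78.4   0.  -20.2]
z med 0.09960661260317347
dark bar 484 [[-0.0159, -0.0057, 0.0656], [0.0092, -0.0005, 0.0662], [0.0228, 0.0052, 0.0755]]
-0.12 [-0.0404  0.0339]
-0.1 [-0.0443  0.0427]
-0.08 [-0.0443  0.0433]
-0.06 [-0.0444  0.0434]
-0.04 [-0.0441  0.0433]
-0.02 [-0.0444  0.0433]
0.0 [-0.0442  0.0436]
0.02 [-0.0443  0.0435]
```

View pics/w4.png

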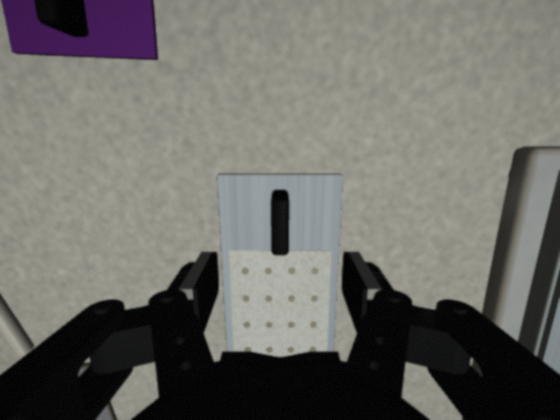

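The wrist view shows the carrier straight below: near edge at row 173, handle from (280,190) to (280,255), layer edge at row 250. The gripper is now turned by 180°. Regrasping at the handle's centre.

Request:
play_rows(increments=[[[3,-0.4,30],[0,0,0],0.3],[[3,-0.4,55],[0,0,0],0.3],[[3,-0.4,66],[0,0,0],0.4],[[3,-0.4,69.5],[0,0,0],0.5],[[3,-0.4,69.5],[0,0,0],0.8],[[3,-0.4,69.5],[0,0,0],1],[[3,-0.4,69.5],[0,0,0],1],[[3,-0.4,69.5],[0,0,0],1],[[3,-0.4,69.5],[0,0,0],1],[[3,-0.4,60],[0,0,0],1],[[3,-0.4,30],[0,0,0],1],[[3,-0.4,-10],[0,0,0],1],[[3,-0.4,-30],[0,0,0],1],[[3,-0.4,-30],[0,0,0],1],[[3,-0.4,-30],[0,0,0],1]])

```text
time: 12.2
ee_pos: [0.4466, -0.2005, 0.1302]
tcp_rot: [180.0, 0.0, 176.3]
wrist_force: [-0.5, -0.2, -3.8]
opening: 0.011
grasp_force: 60.3
```

```bash
python3 - <<'E'
from h import *
v=cam("wrist"); save(v,"w5.png"); o=telemetry.get_obs(); print(o["ee_pos"],o["tcp_rot"],o["opening"])
P=cloud(v); R=Rn.from_euler('xyz',o["tcp_rot"],degrees=True).as_matrix(); T=(P-o["ee_pos"])@R
m=(v["d"]>0)&(T[:,:,2]>.02)&(T[:,:,2]<.032)&(abs(T[:,:,1])<.06); q=T[m]
A=np.c_[q[:,:2],np.ones(len(q))]; k=np.ones(len(q),bool)
for _ in range(4):
    s=np.linalg.lstsq(A[k],q[k,2],rcond=None)[0]; k=abs(A@s-q[:,2])<.002
print("plane",s,k.sum()); q=q[k]
print("x edge by y",[(y,q[abs(q[:,1]-y)<.003][:,0].max().round(4)) for y in(-.04,-.02,.02,.04)])
print("y edge by x",[(x,np.percentile(q[abs(q[:,0]-x)<.003][:,1],[0.5,99.5]).round(4).tolist()) for x in(-.02,-.01,0,.01,.02,.025) if (abs(q[:,0]-x)<.003).sum()>10])
m=(v["d"]>0)&(abs(T[:,:,1])<.005)&(T[:,:,2]<.018)&(T[:,:,2]>-.004); print("bar x max",np.percentile(T[m][:,0],[90,99,100]))
E
```

```text
[ 0.44620103 -0.20028837  0.12932844] [ 1.79927165e+02 -6.02619745e-02  1.76322190e+02] 0.010695472671681212
plane [0.00265734 0.00089017 0.02625609] 12731
x edge by y [(-0.04, np.float64(0.0301)), (-0.02, np.float64(0.0302)), (0.02, np.float64(0.03)), (0.04, np.float64(0.0301))]
y edge by x [(-0.02, [-0.0446, 0.044]), (-0.01, [-0.045, 0.0443]), (0, [-0.0448, 0.0438]), (0.01, [-0.0446, 0.0439]), (0.02, [-0.0447, 0.0439]), (0.025, [-0.0445, 0.0439])]
bar x max [0.01964683 0.02004459 0.0203104 ]
```

```bash
cat >> h.py <<'E'
PC=np.array([.5289,.0284,.0401])
def load(xc,zc,th,y=0.,dyaw=0.):
    Rp=Rn.from_euler('z',PY,degrees=True); t=np.radians(th)
    ex=np.array([np.cos(t),-np.sin(t)]); ez=np.array([np.sin(t),np.cos(t)])
    x,z=np.array([xc,zc])-150*ex+31.2*ez
    pos=PC+Rp.apply(np.array([x,y+.4,z])/1000)
    G=Rn.from_euler('z',PY+dyaw,degrees=True)*Rn.from_euler('y',th,degrees=True)*Rn.from_euler('xyz',[180,0,180],degrees=True)
    o=telemetry.get_obs(); R=Rn.from_euler('xyz',o["tcp_rot"],degrees=True)
    print((xc,zc,th,y),"pos",pos.round(4),"inc",np.round(R.inv().apply(pos-o["ee_pos"])*1000,1),np.round((R.inv()*G).as_rotvec(degrees=True),2))
E
python3 wp.py 20,60,9,-200 25,60,9 25,40,9
```

```text
[-24.2  -3.9 -12.3  81.7   0.  -20.5] [ 0.4462 -0.2003  0.1293] [ 1.7993e+02 -6.0000e-02  1.7632e+02] [-0.6  0.8 -2.1]
(20.0, 60.0, 9.0, -200.0) pos [ 0.3923 -0.1624  0.1544] inc [ 56.2  34.4 -24.9] [0.06 8.94 0.23]
(25.0, 60.0, 9.0, 0.0) pos [0.4109 0.0368 0.1544] inc [ 50.4 234.4 -24.7] [0.06 8.94 0.23]
(25.0, 40.0, 9.0, 0.0) pos [0.4109 0.0368 0.1344] inc [ 50.4 234.4  -4.7] [0.06 8.94 0.23]
```

Request:
play_rows(increments=[[[30,0,-20],[0,3,0],1],[[56,34,-25],[0,6,0],1],[[56,75,-25],[0,9,0.2],1],[[55,120,-25],[0,9,0.2],1],[[53,165,-25],[0,9,0.2],1],[[51,205,-25],[0,9,0.2],1],[[50.5,234,-20],[0,9,0.2],1],[[50.5,234,-5],[0,9,0.2],1],[[50.5,234,-5],[0,9,0.2],1],[[50.5,234,-5],[0,9,0.2],1],[[50.5,234,-5],[0,9,0.2],1]])

```text
time: 13.35
ee_pos: [0.4112, 0.0354, 0.1357]
tcp_rot: [180.0, -9.0, 176.0]
wrist_force: [0.4, 0.9, -2.9]
opening: 0.0107
grasp_force: 60.1
```

```bash
python3 wp.py 25,40,9 25,3,9 70,2,9 89,1.5,9
```

```text
[  4.1  -5.8 -13.9  90.8   1.3   8. ] [0.4112 0.0354 0.1357] [179.99  -8.99 176.05] [ 0.4  0.9 -2.9]
(25.0, 40.0, 9.0, 0.0) pos [0.4109 0.0368 0.1344] inc [0.2 1.4 1.3] [ 0.02  0.01 -0.05]
(25.0, 3.0, 9.0, 0.0) pos [0.4109 0.0368 0.0974] inc [-5.6  1.4 37.9] [ 0.02  0.01 -0.05]
(70.0, 2.0, 9.0, 0.0) pos [0.4558 0.0338 0.0964] inc [-50.2   1.4  31.8] [ 0.02  0.01 -0.05]
(89.0, 1.5, 9.0, 0.0) pos [0.4748 0.0325 0.0959] inc [-69.    1.4  29.3] [ 0.02  0.01 -0.05]
```

Request:
play_rows(increments=[[[-2,1,12],[0,0,0],1],[[-5,1,28],[0,0,0],1],[[-5.5,1,37],[0,0,0],1],[[-16,1,35.5],[0,0,0],1],[[-28,1,34],[0,0,0],1],[[-40,1,32.5],[0,0,0],1],[[-50,1,31],[0,0,0],1],[[-50,1,31],[0,0,0],1],[[-50,1,31],[0,0,0],1]])

```text
time: 14.25
ee_pos: [0.456, 0.0342, 0.0971]
tcp_rot: [180.0, -9.0, 176.1]
wrist_force: [-0.7, 0.6, -1.9]
opening: 0.0103
grasp_force: 60.2
```

```bash
python3 wp.py 70,2,9 89,1.5,9 89.5,1,6 89.8,0.5,3 90,0,0 90,-1,0;  python3 - <<'E'
from h import *
v=cam("side"); cv2.imwrite("pics/s3.png",cv2.resize(v["im"][190:290,190:310,::-1],None,fx=6,fy=6,interpolation=2))
E
```

```text
[  3.6   0.9 -11.7  86.4   1.2   7.4] [0.456  0.0342 0.0971] [179.98  -9.01 176.12] [-0.7  0.6 -1.9]
(70.0, 2.0, 9.0, 0.0) pos [0.4558 0.0338 0.0964] inc [-0.  -0.4  0.7] [ 0.02 -0.01  0.02]
(89.0, 1.5, 9.0, 0.0) pos [0.4748 0.0325 0.0959] inc [-18.8  -0.5  -1.7] [ 0.02 -0.01  0.02]
(89.5, 1.0, 6.0, 0.0) pos [0.4726 0.0326 0.0878] inc [-18.   -0.5   6.6] [ 0.02 -3.01  0.02]
(89.8, 0.5, 3.0, 0.0) pos [0.4707 0.0328 0.0796] inc [-17.4  -0.5  15. ] [ 0.02 -6.01  0.02]
(90.0, 0.0, 0.0, 0.0) pos [0.4691 0.0329 0.0713] inc [-17.   -0.5  23.4] [ 0.02 -9.01  0.02]
(90.0, -1.0, 0.0, 0.0) pos [0.4691 0.0329 0.0703] inc [-17.2  -0.5  24.4] [ 0.02 -9.01  0.02]
```

View pics/s3.png

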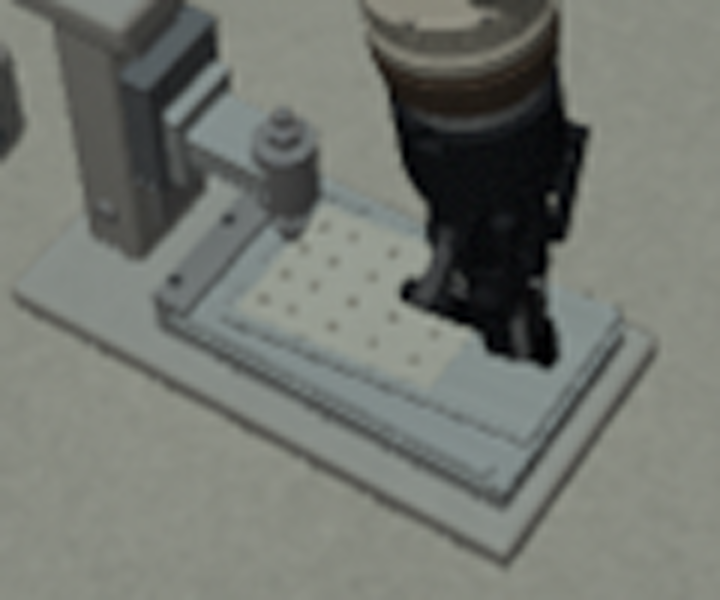

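The side view shows the tilted carrier between the rails. Its far edge is just short of the lip at (215,240), and it sits under the nose without touching it. Sliding it under the lip.

Request:
play_rows(increments=[[[-6,-0.3,0],[0,0,0],1],[[-12,-0.3,-0.5],[0,0,0],1],[[-18.5,-0.3,-1],[0,0,0],1],[[-18.5,-0.3,-1],[0,0,0],1],[[-18.5,-0.3,-1],[0,0,0],1]])

```text
time: 14.8
ee_pos: [0.4745, 0.0327, 0.0954]
tcp_rot: [180.0, -9.0, 176.1]
wrist_force: [0.1, -0.4, -1.8]
opening: 0.0108
grasp_force: 60.4
```

```bash
python3 wp.py 89,1.5,9 89.5,1,6 89.8,0.5,3 90,0,0 90,-1,0
```

```text
[ 3.3  3.4 -9.3 86.2  1.1  7.1] [0.4745 0.0327 0.0954] [179.98  -8.95 176.12] [ 0.1 -0.4 -1.8]
(89.0, 1.5, 9.0, 0.0) pos [0.4748 0.0325 0.0959] inc [-0.2 -0.2 -0.5] [0.02 0.05 0.02]
(89.5, 1.0, 6.0, 0.0) pos [0.4726 0.0326 0.0878] inc [ 0.7 -0.2  7.8] [ 0.02 -2.95  0.02]
(89.8, 0.5, 3.0, 0.0) pos [0.4707 0.0328 0.0796] inc [ 1.3 -0.2 16.2] [ 0.02 -5.95  0.02]
(90.0, 0.0, 0.0, 0.0) pos [0.4691 0.0329 0.0713] inc [ 1.7 -0.2 24.6] [ 0.02 -8.95  0.02]
(90.0, -1.0, 0.0, 0.0) pos [0.4691 0.0329 0.0703] inc [ 1.5 -0.2 25.6] [ 0.02 -8.95  0.02]
```

No contact force so far. Lowering the handle end.

Request:
play_rows(increments=[[[0.3,0,4],[0,-1.5,0],1],[[0.7,0,8],[0,-3,0],1],[[1,0,12],[0,-4.5,0],1],[[1.3,0,16],[0,-6,0],1],[[1.5,0,20],[0,-7.5,0],1],[[1.7,0,24],[0,-8.95,0],1],[[1.7,0,24.5],[0,-8.95,0],1],[[1.7,0,25],[0,-8.95,0],1],[[1.7,0,25],[0,-8.95,0],1]])

```text
time: 15.7
ee_pos: [0.4686, 0.0331, 0.0724]
tcp_rot: [180.0, 0.1, 176.1]
wrist_force: [-5.0, -1.2, 10.5]
opening: 0.0108
grasp_force: 62.1
```

```bash
python3 wp.py 90,0,0
```

```text
[  4.   -5.7 -20.3  75.4   0.    7.9] [0.4686 0.0331 0.0724] [1.7997e+02 5.0000e-02 1.7613e+02] [-5.  -1.2 10.5]
(90.0, 0.0, 0.0, 0.0) pos [0.4691 0.0329 0.0713] inc [-0.5 -0.2  1.1] [0.03 0.05 0.03]
```

Request:
play_rows(increments=[[[0,0,0],[0,0,0],0.9],[[0,0,0],[0,0,0],0.8],[[0,0,0],[0,0,0],0.5],[[0,0,0],[0,0,0],0.4],[[0,0,0],[0,0,0],0.4],[[0,0,-15],[0,0,0],0.4],[[0,0,-45],[0,0,0],0.4],[[0,0,-80],[0,0,0],0.4],[[0,0,-80],[0,0,0],0.4],[[0,0,-80],[0,0,0],0.4]])

```text
time: 16.7
ee_pos: [0.4693, 0.0331, 0.1524]
tcp_rot: [180.0, 0.1, 176.1]
wrist_force: [-0.4, 0.1, 0.2]
opening: 0.0512
grasp_force: 0.0
```

```bash
python3 - <<'E'
from h import *
v=cam("wrist"); o=telemetry.get_obs(); print(o["ee_pos"])
P=cloud(v); L=(P-PC)@Rn.from_euler('z',PY,degrees=True).as_matrix(); ok=v["d"]>0
q=L[ok&(abs(L[:,:,1])<.038)&(L[:,:,0]>-.088)&(L[:,:,0]<.05)&(abs(L[:,:,2]-.007)<.01)]
A=np.c_[q[:,:2],np.ones(len(q))]; k=np.ones(len(q),bool)
for _ in range(5):
    s=np.linalg.lstsq(A[k],q[k,2],rcond=None)[0]; k=abs(A@s-q[:,2])<.002
print("plate top",s,k.sum(),q[k].min(0),q[k].max(0))
# step vs plate
for y in(-.03,-.01,.02,.035):
    m=ok&(abs(L[:,:,1]-y)<.003)&(L[:,:,0]<-.07)&(L[:,:,0]>-.12); a=L[m][np.argsort(L[m][:,0])]
    print(y,[(x,np.median(a[abs(a[:,0]-x)<.0015][:,2]*1e3).round(1)) for x in(-.1,-.096,-.093,-.091,-.089,-.085,-.08) if (abs(a[:,0]-x)<.0015).any()])
m=ok&(v["im"].mean(2)<60)&(abs(L[:,:,1])<.02)&(abs(L[:,:,2]-.035)<.006)&(abs(L[:,:,0]+.06)<.05); print("bar",m.sum(),L[m].mean(0),np.percentile(L[m],[1,99],axis=0))
cv2.imwrite("pics/w6.png",v["im"][:,:,::-1])
E
```

```text
[0.46877348 0.03303962 0.15126449]
plate top [ 0.00511511 -0.00038435  0.00553222] 13830 [-0.08799963 -0.03799525  0.00313036] [0.04999218 0.0379923  0.00770101]
-0.03 [(-0.1, np.float64(5.0)), (-0.096, np.float64(5.0)), (-0.093, np.float64(5.0)), (-0.091, np.float64(2.5)), (-0.089, np.float64(4.9)), (-0.085, np.float64(5.2)), (-0.08, np.float64(5.3))]
-0.01 [(-0.1, np.float64(5.3)), (-0.096, np.float64(5.2)), (-0.093, np.float64(4.8)), (-0.091, np.float64(2.7)), (-0.089, np.float64(5.3)), (-0.085, np.float64(5.1)), (-0.08, np.float64(190.8))]
0.02 [(-0.1, np.float64(5.2)), (-0.096, np.float64(5.2)), (-0.093, np.float64(5.1)), (-0.091, np.float64(3.3)), (-0.089, np.float64(5.1)), (-0.085, np.float64(5.3)), (-0.08, np.float64(190.7))]
0.035 [(-0.1, np.float64(5.1)), (-0.096, np.float64(5.3)), (-0.093, np.float64(4.9)), (-0.091, np.float64(2.9)), (-0.089, np.float64(5.3)), (-0.085, np.float64(4.9)), (-0.08, np.float64(5.0))]
bar 856 [-0.06293752  0.00043087  0.03474693] [[-0.08070426 -0.00476932  0.03085237]
 [-0.04347619  0.00560267  0.0364882 ]]
```

View pics/w6.png

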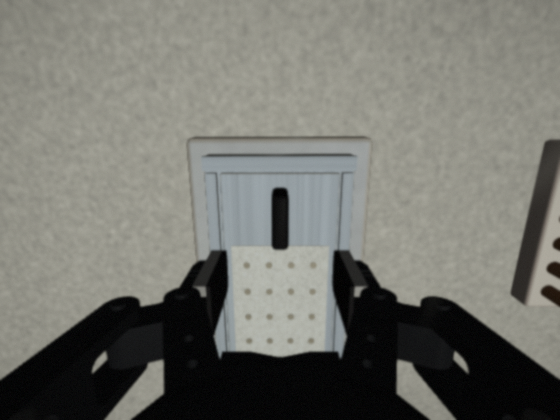

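The wrist view shows the carrier seated in the pocket: near edge just inside the step at row 172, handle at (280,188–250). Its top is flush with the step, the x offset is about -0.3 mm and the tilt 0.3°. Moving over the knobs.

Request:
play_rows(increments=[[[0,0,-45],[0,0,0],0.3],[[0,0,-90],[0,0,0],0],[[0,0,-135],[0,0,0],0],[[0,0,-180],[0,0,0],0],[[-20,0,-208],[0,0,0],0],[[-65,-0.5,-208],[0,0,0],0],[[-110,-0.5,-208],[0,0,0],0],[[-155,-0.5,-208],[0,0,0],0],[[-195,-0.5,-208],[0,0,0],0],[[-210,-0.5,-208],[0,0,0],0],[[-210,-0.5,-208],[0,0,0],0],[[-210,-0.5,-208],[0,0,0],0],[[-210,-0.5,-208],[0,0,0],0]])

```text
time: 18.05
ee_pos: [0.6773, 0.0184, 0.3595]
tcp_rot: [180.0, -0.0, 176.1]
wrist_force: [0.7, 0.0, -0.2]
opening: 0.0857
grasp_force: 0.0
```

```bash
cat > nose.py <<'E'
from h import *
v=cam("wrist"); o=telemetry.get_obs(); print(o["ee_pos"],o["tcp_rot"],o["q"].round(1))
P=cloud(v); L=(P-PC)@Rn.from_euler('z',PY,degrees=True).as_matrix(); ok=v["d"]>0
def rep(n,m): print(n,m.sum(),np.percentile(L[m],[2,50,98],axis=0).round(4).tolist() if m.sum()>5 else "")
r=np.hypot(L[:,:,0]-.15,L[:,:,1])
rep("fine top",ok&(r<.03)&(L[:,:,2]>.258)&(L[:,:,2]<.27))
rep("coarse top",ok&(r<.04)&(L[:,:,2]>.22)&(L[:,:,2]<.235))
rep("box top",ok&(r<.06)&(L[:,:,2]>.178)&(L[:,:,2]<.19))
h=np.hypot(L[:,:,0]-.057,L[:,:,1]); m=ok&(h<.015)&(L[:,:,2]>.05)&(L[:,:,2]<.13); rep("head",m)
print(np.histogram(L[m][:,2],bins=np.arange(.05,.13,.004)))
m=ok&(h<.02)&(L[:,:,2]>.008)&(L[:,:,2]<.055); rep("nose",m)
m=ok&(abs(L[:,:,1])<.035)&(L[:,:,0]>-.03)&(L[:,:,0]<.04)&(L[:,:,2]<.02); rep("plate",m)
E
python3 nose.py
```

```text
[0.67719243 0.01840188 0.35999453] [1.79968462e+02 3.75515661e-02 1.76133207e+02] [  1.5  32.2  57.5 115.3   0.    5.4]
fine top 1854 [[0.1348, -0.0129, 0.2594], [0.1474, 0.0008, 0.264], [0.1616, 0.0143, 0.2654]]
coarse top 2413 [[0.122, -0.0255, 0.2227], [0.1366, 0.0002, 0.228], [0.166, 0.0268, 0.2296]]
box top 2881 [[0.1128, -0.0372, 0.179], [0.1255, 0.0002, 0.1836], [0.1812, 0.0383, 0.1853]]
head 721 [[0.0438, -0.013, 0.1037], [0.0575, 0.0003, 0.1057], [0.0706, 0.0136, 0.1254]]
(array([  0,   0,   0,   0,   0,   0,   0,   0,   0,   0,   1,   0,   0,
       425,  74,  46,  98,   3,  71]), array([0.05 , 0.054, 0.058, 0.062, 0.066, 0.07 , 0.074, 0.078, 0.082,
       0.086, 0.09 , 0.094, 0.098, 0.102, 0.106, 0.11 , 0.114, 0.118,
       0.122, 0.126]))
nose 0 
plate 3125 [[-0.0288, -0.0337, 0.0039], [0.0022, 0.0004, 0.0056], [0.037, 0.0337, 0.0074]]
```

Request:
play_rows(grip_force=40, increments=[[[-0.5,0.4,30],[0,0,0],0],[[-0.5,0.4,60],[0,0,0],0],[[-0.5,0.4,85],[0,0,0],0],[[-0.5,0.4,100],[0,0,0],0],[[-0.5,0.4,100],[0,0,0],0],[[-0.5,0.4,100],[0,0,0],0.2],[[-0.5,0.4,100],[0,0,0],0.3],[[-0.5,0.4,100],[0,0,0],0.5],[[-0.5,0.4,100],[0,0,0],0.6],[[-0.5,0.4,100],[0,0,0],0.6],[[-0.5,0.4,100],[0,0,0],0.6]])

```text
time: 19.2
ee_pos: [0.6789, 0.019, 0.261]
tcp_rot: [179.9, 0.1, 176.1]
wrist_force: [-2.1, 1.8, 6.9]
opening: 0.0549
grasp_force: 41.6
```

```bash
cat > sidehead.py <<'E'
from h import *
v=cam("side"); P=cloud(v); L=(P-PC)@Rn.from_euler('z',PY,degrees=True).as_matrix(); ok=v["d"]>0
h=np.hypot(L[:,:,0]-.057,L[:,:,1]); m=ok&(h<.022)&(L[:,:,2]>.03)&(L[:,:,2]<.14); z=L[m][:,2]
hh,b=np.histogram(z,bins=np.arange(.03,.14,.003)); print(len(z),[(round(x*1e3),int(n)) for x,n in zip(b,hh) if n]); print(z.max(),np.percentile(z,[50,90]))
v["im"].tofile("/tmp/x"); 
E
python3 sidehead.py
```

```text
221 [(30, 1), (33, 3), (36, 1), (42, 5), (45, 5), (48, 2), (51, 1), (57, 1), (60, 7), (63, 6), (66, 4), (69, 9), (72, 4), (75, 11), (78, 7), (81, 11), (84, 7), (87, 11), (90, 18), (93, 15), (96, 7), (99, 12), (102, 34), (105, 13), (108, 3), (111, 7), (114, 6), (120, 6), (123, 4)]
0.12497918611775075 [0.09220572 0.11106451]
```

Request:
play_rows(increments=[[[0,0,0],[0,0,4],0.6],[[0,0,0],[0,0,12],0.6],[[0,0,0],[0,0,20],0.6],[[0,0,0],[0,0,28],0.6],[[0,0,0],[0,0,36],0.6],[[0,0,0],[0,0,44],0.6],[[0,0,0],[0,0,52],0.6],[[0,0,0],[0,0,60],0.6],[[0,0,0],[0,0,68],0.6],[[0,0,0],[0,0,76],0.6],[[0,0,0],[0,0,84],0.6],[[0,0,0],[0,0,92],0.6],[[0,0,0],[0,0,100],0.6],[[0,0,0],[0,0,108],0.6],[[0,0,0],[0,0,114],0.6],[[0,0,0],[0,0,118],0.6],[[0,0,0],[0,0,120],0.6],[[0,0,0],[0,0,120],0.6],[[0,0,0],[0,0,120],0.6]])

```text
time: 21.15
ee_pos: [0.6777, 0.0184, 0.2609]
tcp_rot: [-180.0, 0.0, 56.1]
wrist_force: [-9.4, -1.3, 7.7]
opening: 0.0547
grasp_force: 41.9
```

```bash
python3 sidehead.py; python3 wp.py
```

```text
200 [(30, 2), (42, 4), (45, 4), (48, 4), (51, 10), (54, 6), (57, 4), (60, 10), (63, 8), (66, 10), (69, 6), (72, 16), (75, 22), (78, 5), (81, 6), (84, 33), (87, 17), (90, 7), (93, 8), (96, 8), (99, 1), (102, 5), (105, 3), (108, 1)]
0.10938344824322013 [0.07718578 0.09541411]
[  1.6  24.5  34.9 100.4   0.  125.4] [0.6777 0.0184 0.261 ] [-1.7998e+02  1.0000e-02  5.6110e+01] [-9.8 -1.4  7.6]
```

Request:
play_rows(increments=[[[0,0,0],[0,0,6],0.6],[[0,0,0],[0,0,13],0.6],[[0,0,0],[0,0,20],0.6],[[0,0,0],[0,0,25],0.6],[[0,0,0],[0,0,25],0.6],[[0,0,0],[0,0,25],0.6],[[0,0,0],[0,0,25],0],[[0,0,0],[0,0,25],0],[[0,0,0],[0,0,25],0],[[0,0,0],[0,0,25],0],[[0,0,-30],[0,0,25],0],[[0,0,-70],[0,0,25],0],[[0,0,-100],[0,0,25],0],[[0,0,-100],[0,0,18],0],[[0,0,-100],[0,0,10],0],[[0,0,-100],[0,0,2],0],[[0,0,-100],[0,0,-6],0],[[0,0,-100],[0,0,-14],0],[[0,0,-100],[0,0,-22],0],[[0,0,-100],[0,0,-30],0]])

```text
time: 23.2
ee_pos: [0.6789, 0.0187, 0.3587]
tcp_rot: [-180.0, -0.0, 86.5]
wrist_force: [-0.2, 0.1, -0.6]
opening: 0.0853
grasp_force: 0.0
```

Request:
play_rows(increments=[[[0,0,0],[0,0,-8.5],0],[[0,0,0],[0,0,-17],0],[[0,0,0],[0,0,-25.5],0],[[0,0,0],[0,0,-34],0],[[0,0,0],[0,0,-42.5],0],[[0,0,0],[0,0,-51],0],[[0,0,0],[0,0,-59.5],0],[[0,0,0],[0,0,-68],0],[[0,0,0],[0,0,-76.5],0],[[0,0,0],[0,0,-85],0],[[0,0,0],[0,0,-90],0],[[0,0,0],[0,0,-90],0],[[0,0,0],[0,0,-90],0]])

```text
time: 24.5
ee_pos: [0.6788, 0.0186, 0.3587]
tcp_rot: [180.0, -0.0, 176.0]
wrist_force: [0.5, 0.0, -0.0]
opening: 0.0855
grasp_force: 0.0
```

```bash
python3 nose.py; python3 sidehead.py
```

```text
[0.67881349 0.01860188 0.35875958] [ 1.79979996e+02 -2.26267756e-02  1.75978404e+02] [  1.6  32.5  57.9 115.4   0.    5.6]
fine top 1875 [[0.1347, -0.013, 0.2596], [0.1476, 0.0006, 0.264], [0.1619, 0.0141, 0.2654]]
coarse top 2442 [[0.1218, -0.0255, 0.2224], [0.1366, 0.0006, 0.228], [0.1661, 0.0268, 0.2297]]
box top 2913 [[0.1126, -0.0373, 0.1788], [0.1252, -0.0001, 0.1836], [0.1814, 0.0384, 0.1854]]
head 637 [[0.0433, -0.0131, 0.0833], [0.0575, -0.0001, 0.0853], [0.0705, 0.0129, 0.1051]]
(array([  0,   0,   0,   0,   0,   1,   0,   0, 413,  26,  59,  73,   3,
        61,   1,   0,   0,   0,   0]), array([0.05 , 0.054, 0.058, 0.062, 0.066, 0.07 , 0.074, 0.078, 0.082,
       0.086, 0.09 , 0.094, 0.098, 0.102, 0.106, 0.11 , 0.114, 0.118,
       0.122, 0.126]))
nose 0 
plate 3218 [[-0.0288, -0.0336, 0.0039], [0.0027, -0.0001, 0.0057], [0.0373, 0.0337, 0.0074]]
192 [(39, 1), (42, 8), (45, 9), (48, 4), (51, 7), (54, 5), (57, 7), (60, 9), (63, 10), (66, 8), (69, 15), (72, 19), (75, 4), (78, 11), (81, 29), (84, 14), (87, 7), (90, 10), (93, 5), (96, 2), (99, 4), (102, 4)]
0.10397905241578911 [0.07299988 0.09168936]
```

The head dropped 20.3 mm against 20.2 mm expected, so the gap is now about 4.3 mm, and the fine knob is unchanged. Winding the wrist back for the fine knob.

Request:
play_rows(increments=[[[0,0,0],[0,0,-8.5],0],[[0,0,0],[0,0,-17],0],[[0,0,0],[0,0,-25.5],0],[[0,0,0],[0,0,-34],0],[[0,0,0],[0,0,-42.5],0],[[0,0,0],[0,0,-51],0],[[0,0,0],[0,0,-59.5],0],[[0,0,0],[0,0,-68],0],[[0,0,0],[0,0,-76.5],0],[[0,0,0],[0,0,-85],0],[[0,0,0],[0,0,-93.5],0],[[0,0,0],[0,0,-102],0],[[0,0,0],[0,0,-110.5],0],[[0,0,0],[0,0,-119],0],[[0,0,0],[0,0,-127.5],0],[[0,0,0],[0,0,-136],0],[[0,0,0],[0,0,-144.5],0],[[0,0,0],[0,0,-153],0],[[0,0,0],[0,0,-160],0],[[0,0,0],[0,0,-160],0]])

```text
time: 26.6
ee_pos: [0.6788, 0.0187, 0.3588]
tcp_rot: [-180.0, 0.0, -23.8]
wrist_force: [0.0, 1.0, 0.2]
opening: 0.0853
grasp_force: 0.0
```

Request:
play_rows(grip_force=30, increments=[[[0,0,25],[0,0,0],0.2],[[0,0,50],[0,0,0],0.4],[[0,0,62],[0,0,0],0.4],[[0,0,66.5],[0,0,0],0.4],[[0,0,66.5],[0,0,0],0.5],[[0,0,66.5],[0,0,0],0.6],[[0,0,66.5],[0,0,0],0.7],[[0,0,66.5],[0,0,0],0.9],[[0,0,66.5],[0,0,0],0.9],[[0,0,66.5],[0,0,0],0.9],[[0,0,66.5],[0,0,0],0.9]])

```text
time: 27.7
ee_pos: [0.679, 0.0186, 0.2936]
tcp_rot: [-179.9, -0.1, -23.9]
wrist_force: [0.2, -0.9, 5.9]
opening: 0.0289
grasp_force: 30.1
```

```bash
python3 wp.py; python3 sidehead.py
```

```text
[   1.6   26.3   41.1  104.7    0.  -154.5] [0.679  0.0186 0.2936] [-1.7994e+02 -8.0000e-02 -2.3890e+01] [ 0.2 -0.9  5.9]
198 [(36, 1), (39, 1), (42, 8), (45, 4), (48, 9), (51, 4), (54, 6), (57, 11), (60, 10), (63, 6), (66, 10), (69, 19), (72, 16), (75, 6), (78, 18), (81, 29), (84, 12), (87, 2), (90, 6), (93, 12), (99, 6), (102, 2)]
0.10457726278957816 [0.07313933 0.09303721]
```

Request:
play_rows(increments=[[[0,0,0],[0,0,4],0.9],[[0,0,0],[0,0,12],0.9],[[0,0,0],[0,0,20],0.9],[[0,0,0],[0,0,28],0.9],[[0,0,0],[0,0,36],0.9],[[0,0,0],[0,0,44],0.9],[[0,0,0],[0,0,52],0.9],[[0,0,0],[0,0,60],0.9],[[0,0,0],[0,0,68],0.9],[[0,0,0],[0,0,76],0.9],[[0,0,0],[0,0,84],0.9],[[0,0,0],[0,0,92],0.9],[[0,0,0],[0,0,100],0.9],[[0,0,0],[0,0,108],0.9],[[0,0,0],[0,0,116],0.9],[[0,0,0],[0,0,120],0.9],[[0,0,0],[0,0,120],0.9]])

```text
time: 29.45
ee_pos: [0.6772, 0.0185, 0.2935]
tcp_rot: [179.9, -0.1, -144.0]
wrist_force: [-11.0, -0.7, 7.7]
opening: 0.0293
grasp_force: 30.4
```

Request:
play_rows(increments=[[[0,0,0],[0,0,4],0.9],[[0,0,0],[0,0,12],0.9],[[0,0,0],[0,0,20],0.9],[[0,0,0],[0,0,28],0.9],[[0,0,0],[0,0,36],0.9],[[0,0,0],[0,0,44],0.9],[[0,0,0],[0,0,52],0.9],[[0,0,0],[0,0,60],0.9],[[0,0,0],[0,0,68],0.9],[[0,0,0],[0,0,74],0.9],[[0,0,0],[0,0,76],0.9],[[0,0,0],[0,0,76],0.9],[[0,0,0],[0,0,76],0]])

```text
time: 30.75
ee_pos: [0.6785, 0.019, 0.2929]
tcp_rot: [180.0, -0.0, 140.1]
wrist_force: [-0.4, -0.5, -0.1]
opening: 0.0421
grasp_force: 0.0
```

Request:
play_rows(increments=[[[0,0,0],[0,0,0],0],[[0,0,0],[0,0,0],0],[[0,0,-30],[0,0,0],0],[[0,0,-67],[0,0,0],0],[[0,0,-67],[0,0,-7],0],[[0,0,-67],[0,0,-15],0],[[0,0,-67],[0,0,-23],0],[[0,0,-67],[0,0,-31],0],[[0,0,-67],[0,0,-36],0],[[0,0,-67],[0,0,-36],0],[[0,0,-67],[0,0,-36],0]])

```text
time: 31.85
ee_pos: [0.6789, 0.0185, 0.3592]
tcp_rot: [180.0, -0.0, 176.0]
wrist_force: [0.4, -0.3, -0.6]
opening: 0.0851
grasp_force: 0.0
```

```bash
python3 nose.py; python3 sidehead.py
```

```text
[0.67886298 0.01853652 0.35919409] [ 1.79979942e+02 -2.39911034e-02  1.75972232e+02] [  1.6  32.6  58.1 115.5   0.    5.6]
fine top 1869 [[0.1348, -0.013, 0.2594], [0.1477, 0.0005, 0.264], [0.1619, 0.0145, 0.2654]]
coarse top 2073 [[0.1232, -0.0248, 0.2202], [0.1373, 0.0005, 0.2214], [0.1636, 0.0261, 0.2232]]
box top 2968 [[0.1127, -0.0373, 0.179], [0.1263, 0.0002, 0.1836], [0.1824, 0.0383, 0.1853]]
head 621 [[0.0435, -0.0135, 0.0766], [0.0574, -0.0002, 0.0786], [0.0703, 0.013, 0.0984]]
(array([  0,   0,   0,   0,   1,   0, 189, 242,   7, 117,   1,  46,  18,
         0,   0,   0,   0,   0,   0]), array([0.05 , 0.054, 0.058, 0.062, 0.066, 0.07 , 0.074, 0.078, 0.082,
       0.086, 0.09 , 0.094, 0.098, 0.102, 0.106, 0.11 , 0.114, 0.118,
       0.122, 0.126]))
nose 0 
plate 3230 [[-0.0288, -0.0337, 0.0039], [0.0028, -0.0001, 0.0057], [0.0382, 0.0337, 0.0075]]
186 [(33, 3), (36, 7), (39, 5), (42, 5), (45, 8), (48, 9), (51, 5), (54, 7), (57, 11), (60, 10), (63, 12), (66, 14), (69, 7), (72, 15), (75, 27), (78, 9), (81, 5), (84, 10), (87, 7), (90, 1), (93, 3), (96, 5), (99, 1)]
0.09949149058234488 [0.06822209 0.08589927]
```

The head came down 6.7 mm, which puts the press at about 1.6–2.3 mm. I'm adding about 34° more of fine knob for roughly 3 mm.

Request:
play_rows(increments=[[[0,0,25],[0,0,0],0.2],[[0,0,50],[0,0,0],0.4],[[0,0,62],[0,0,0],0.4],[[0,0,67],[0,0,0],0.4],[[0,0,67],[0,0,0],0.6],[[0,0,67],[0,0,0],0.7],[[0,0,67],[0,0,0],0.9],[[0,0,67],[0,0,0],0.9],[[0,0,67],[0,0,0],0.9],[[0,0,67],[0,0,6],0.9],[[0,0,67],[0,0,13],0.9],[[0,0,67],[0,0,20],0.9],[[0,0,67],[0,0,27],0.9],[[0,0,67],[0,0,33],0.9],[[0,0,67],[0,0,34],0.9],[[0,0,67],[0,0,34],0.9],[[0,0,67],[0,0,34],0],[[0,0,67],[0,0,34],0],[[0,0,67],[0,0,34],0]])

```text
time: 33.85
ee_pos: [0.679, 0.0185, 0.2919]
tcp_rot: [-180.0, -0.0, 142.2]
wrist_force: [-0.8, 0.9, 0.0]
opening: 0.0716
grasp_force: 0.0
```

Request:
play_rows(increments=[[[0,0,-30],[0,0,0],0],[[0,0,-67],[0,0,0],0],[[0,0,-67],[0,0,-8],0],[[0,0,-67],[0,0,-16],0],[[0,0,-67],[0,0,-24],0],[[0,0,-67],[0,0,-32],0],[[0,0,-67],[0,0,-34],0],[[0,0,-67],[0,0,-34],0],[[0,0,-67],[0,0,-34],0]])

```text
time: 34.75
ee_pos: [0.6789, 0.0186, 0.3591]
tcp_rot: [180.0, -0.0, 176.1]
wrist_force: [0.3, -0.8, 0.3]
opening: 0.0851
grasp_force: 0.0
```

```bash
python3 nose.py|grep -v box; python3 - <<'E'
from h import *
# collar-sleeve gap along the nose, side view: columns of colour down the nose axis
v=cam("side"); Rp=Rn.from_euler('z',PY,degrees=True)
P=cloud(v); L=(P-PC)@Rp.as_matrix(); ok=v["d"]>0
m=ok&(np.hypot(L[:,:,0]-.057,L[:,:,1])<.03)&(L[:,:,2]>.006)&(L[:,:,2]<.045)
rows=np.argwhere(m)
for r in sorted(set(rows[:,0])):
    c=rows[rows[:,0]==r][:,1]; k=c[(np.hypot(L[r,c,0]-.057,L[r,c,1])<.017)]
    if len(k): print(r,k.min(),k.max(),np.median(L[r,k,2]).round(4),v["im"][r,k].mean().round(0))
E
```

```text
[0.6788341  0.01857209 0.35921242] [ 1.79982699e+02 -2.33087282e-02  1.76062440e+02] [  1.6  32.6  58.1 115.5   0.    5.5]
fine top 1863 [[0.1348, -0.013, 0.2595], [0.1476, 0.0005, 0.264], [0.162, 0.0144, 0.2655]]
coarse top 1285 [[0.1235, -0.0246, 0.22], [0.1369, 0.0005, 0.2205], [0.1621, 0.0257, 0.2327]]
head 615 [[0.0433, -0.0136, 0.0755], [0.0574, -0.0003, 0.0775], [0.0703, 0.0129, 0.0972]]
(array([  0,   0,   0,   0,   1,   0, 373,  51,  48,  80,   1,  57,   4,
         0,   0,   0,   0,   0,   0]), array([0.05 , 0.054, 0.058, 0.062, 0.066, 0.07 , 0.074, 0.078, 0.082,
       0.086, 0.09 , 0.094, 0.098, 0.102, 0.106, 0.11 , 0.114, 0.118,
       0.122, 0.126]))
nose 0 
plate 3242 [[-0.0288, -0.0335, 0.0039], [0.0028, -0.0004, 0.0056], [0.0375, 0.0336, 0.0075]]
228 243 243 0.0393 71.0
229 235 243 0.0375 84.0
231 234 235 0.021 118.0
232 237 244 0.0228 117.0
233 236 241 0.0201 101.0
234 236 240 0.0077 107.0
235 235 241 0.0068 140.0
236 241 241 0.006 155.0
237 239 239 0.0061 154.0
```

```bash
python3 -c "
from workcell import workorder
print(workorder.job_done())"
```

```text
the job is handed in; nothing more can be done
None
```

I handed the job in at about 35 s of the 72 s limit; the result isn't known yet. The carrier measured flat in the pocket, the coarse knob left the nose about 4 mm above the plate, and the fine knob then pressed the nose back an estimated 2.5–3.3 mm, with the gripper clear of everything.

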